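# Tip a timber offcut into the corner of a bench hook

### The arm

A 6-joint arm with a two-finger parallel gripper is mounted at the origin on the work surface. World frame = base frame: x ahead of the robot, y to its left, z up, the work surface at z = 0. Lengths are in mm, angles in rad, forces in N, time in s.
With the tool pointing down it reaches from about 275 to 1000 mm from the base axis. Payload 8.4 kg.
Tool frame: the origin (TCP) lies at the very end of the fingers, on their centre line; the grasp point (between the pads) lies 19 mm behind it; z points along the fingers, y is the direction in which the jaws open and shut (so a half turn about z gives the same grasp; the last joint's range is limited). The gripper opens to 85 mm and grips with 20 to 120 N. Pads are 22 mm wide; open, the fingers measure 114 mm over their backs; the gripper's body (76 mm by 85 mm) begins 54 mm behind the grasp point. The pads swing forward as they close: fully open they stand 13 mm farther back than shut.
Start: joints at [1.277, 0.353, 1.633, -0, 1.155, -0.002], TCP at [179.796, 598.582, 209.581] pointing down, gripper open.
Joint ranges: [-2.63, 2.63], [-0.92, 2.1], [0.06, 2.66], [-1.3, 4.44], [0, 2.69], [-3.02, 3.02]. Speed limits (rad/s): [2.22, 2.22, 2.79, 3.14, 3.14, 3.14].

### API

Orientations are given as [roll, pitch, yaw] about the fixed x, y, z axes, in that order (R = Rz(yaw) Ry(pitch) Rx(roll)).
In Python, from rig import sense, grab_frame, get_calibration, sign_off, boxes_of, trace gives the robot as it stands.
- The arm moves only by the tool servo_tool, never from a script. Its argument "rows" is a list of rows, each a list of 3 entries, a list of its own where there are three numbers: the finger opening in mm, from 0 to 85.4, then the shift along the tool's x, y, z in mm, then the turn, a rotation vector about the tool's x, y, z in degrees. A call has 1 to 8 rows; each row shifts and turns the commanded pose from where the row before left it, along the tool's axes as they then stand; what a row does not reach is not made up. A row lasts 1/8 s, in which the tool goes at most 62.5 mm and 10.7 degrees, less where a joint would pass 70% of its speed; a pose out of reach is approached as far as the arm can. A call is refused whole if a number of a shift passes 62.5 or a number of a turn 10.7, either way. A call with a gripper value outside its range is refused whole. The fingers move at their own pace and stop on an object; "force" is the grip in N (left out, the last holds). Time passes only in rows, so rows that do not move let the fingers close. It gives the time, the measured TCP pose, the force and the opening at its end, in the units of the state.
- sense(): the state, without advancing time (a new reading comes with each control period).
- grab_frame(name): name is "scene" or "side" or "wrist"; returns the picture (384x512x3 uint8, blue, green, red); there is no depth.
- get_calibration(name): a dict with "intrinsics" (3x3 intrinsics, pixels), "k1" (the pictures are not rectified: a ray, as slopes to the right and down, at radius r is drawn at 1 + k1 r^2 times it, then the intrinsics apply), "world_to_cam" (4x4, takes a point from world to camera coordinates). Camera axes: x right, y down, z forward; pixel columns grow to the right and rows downward; lengths in mm; the calibration is good to about 2 mm. A picture is of the moment at which its call begins: read the wrist's pose just before it. get_calibration takes no time and is no camera call; for the wrist camera it gives the pose at the moment of the call.
- sign_off(): hands the job in, once; it reports no verdict.
Trained networks look in the newest picture that a camera, given by its name, has taken for a name from the list of things; names that differ only in an ending like _2 or _b are one class to them, and where a whole thing is asked for, a point or a joint stands for the part that bears it (a point fixed in the world has none). Each returns a list of dicts, best first, with "conf" (0 to 1); they miss things now and then, are a little off and sometimes report something else, mostly with a low value. They report only what shows in the picture. A call takes as long as a camera call. They do not tell look-alikes from the thing itself.
- boxes_of(camera, thing): "centre" ([x, y, z] in mm, in the coordinates of the camera as it stood for that picture, good to about 4 mm: the middle of the surface that is visible of it).
- trace(camera, thing): "mask" (384x512 bool, what is visible of it).
The state is a dict: "clock": time; "qpos": joint angles; "qvel": joint speeds; "joint_efforts": joint torques, N m; "eef_pos": TCP position; "tcp_rot": TCP orientation; "contact_force": force on the tool from outside, world axes, zero at the start; "wrist_torque": the same for the moment, N m; "opening": opening from 0.0 (shut) to 1.0 (fully open).
Only numpy, scipy, OpenCV 4.12 (cv2) and the standard library are available. Lean on these libraries where they do the work, as an engineer would, in place of code of your own. Each camera call takes 0.05 s, during which the arm holds its last target. There are 200 camera calls.

### The job

The pencil-marked timber offcut standing on end on the bench hook is to be sawn next: push it over so that it lies on one of its wide faces on the board, then push it snug and square against the long back fence with its end butted against the end stop. Work only by pushing with the fingers: never lift or carry the offcut, and do not disturb the jar, the tin or the hammer. Finish with the robot clear of everything.

Things in the scene. Friction and masses are not known exactly. Their poses are not given: they have to be found in the camera images.
- hook: Bench hook (sawing board) fixed to the bench, turned by up to 0.25 rad. Plywood base board 260 (x) x 400 (y) x 18 mm thick with a dark wooden fence and end stop. Frame: origin at bench height, x away from the robot, y left along the fence, z up. The board spans x -140 to 120 mm, y -200 to 200 mm; its top is at z = 18 mm.
- fence (a point): Back fence: wooden strip along the board's whole far edge, 30 mm above the board, hook x 90 to 120 mm, with a 4 mm saw slot at hook y = 95 mm. This point: middle of the foot of its working face (hook x 90, y 0, z 18 mm), which looks to the robot (hook -x).
- corner (a point): Inside corner on the board's top where the working faces of fence and end stop meet (hook x 90, y 170, z 18 mm). The end stop is a wooden strip at the board's left end, 30 mm above the board, hook y 170 to 200 mm, x -30 to 90 mm; its working face looks right (hook -y). The offcut belongs in this corner, lying along the fence.
- offcut: Pale softwood offcut, a block 90 mm wide (its x) x 45 mm thick (its y) x 150 mm long (its z), 0.2 to 0.45 kg, loose, a black pencil line round the middle of its length. It starts standing on end on the right half of the board, wide faces looking left and right (within 0.25 rad of hook y). Origin: centre of the end it stands on at the start; z along its length, up at the start.
- middle (a point): Centre of the offcut (75 mm along its z from the origin). Pushed left, high on its right wide face, the offcut tips over and falls by itself on its left wide face; it then lies about along the fence, short of fence and stop, 45 mm high, and slides under a push of a few newtons.
- foot (a point): Centre of the offcut's end that is down at the start.
- head (a point): Centre of the offcut's other end, up at the start.
- jar: Bystander: glass screw jar with steel lid, 70 mm diameter, 90 mm high, on the bench to one side of the bench hook. Origin at centre of underside.
- tin: Bystander: tin can, 84 mm diameter, 100 mm high, on the bench to the other side of the bench hook. Origin at centre of underside.
- hammer: Bystander: hammer 260 mm long lying on the bench beyond the fence, roughly parallel to it. Origin on its underside near the middle; x along its handle.
Not all that is in view belongs to the job. What is shaped like the offcut but turquoise is not meant.

How it is judged:
By the outcome, as a careful person would: the job done as asked, in the order asked, and still so for the second after the job is handed in, with the robot touching nothing.
It also fails if it takes over 64 s, if anything falls off the work surface, if the arm or the gripper's body presses on something with over 40 N, if the wrist force passes 120 N, or if a joint passes its speed limit or range.

## Working session

There is one attempt and no reset: what is moved stays moved. The work goes in short steps, Python scripts to look and compute and a tool call to move; the robot and the scene stay as the last step left them, time stands still between calls to the robot, and variables do not carry over. Pictures are saved under pics/ and viewed, about 8 in all and at most 12, crops included, and the job is handed in when it is done.

Besides the shell and the picture viewer there is one more tool, called as name(argument=value, ...), one argument or row to a line, values as JSON. servo_tool: Moves the arm, as the interface text tells. Its arguments: {"type":"object","properties":{"rows":{"type":"array","items":{"type":"array"}},"force":{"type":"number"}},"required":["rows"]}

```bash
mkdir -p pics; cat > h.py <<'E'
import numpy as np, cv2
from rig import *
def ray(cam,uv):
    c=get_calibration(cam);K=np.array(c["intrinsics"]);T=np.array(c["world_to_cam"])
    D=np.array([c["k1"],0,0,0,0],float)
    p=cv2.undistortPoints(np.array(uv,float).reshape(-1,1,2),K,D,criteria=(3,50,1e-9)).reshape(-1,2)
    d=np.c_[p,np.ones(len(p))]@T[:3,:3]; o=-T[:3,:3].T@T[:3,3]
    return o,d
def onplane(cam,uv,z):
    o,d=ray(cam,uv); return o+d*((z-o[2])/d[:,2])[:,None]
def proj(cam,P):
    c=get_calibration(cam);K=np.array(c["intrinsics"]);T=np.array(c["world_to_cam"])
    return cv2.projectPoints(np.array(P,float).reshape(-1,1,3),cv2.Rodrigues(T[:3,:3])[0],T[:3,3],K,np.array([c["k1"],0,0,0,0],float))[0].reshape(-1,2)
def w(cam,p):
    T=np.array(get_calibration(cam)["world_to_cam"]); return T[:3,:3].T@(np.array(p)-T[:3,3])
E
python3 - <<'E'
from h import *
a=grab_frame("scene")
for t in ["hook","fence","corner","offcut","jar","tin","hammer","middle","head","foot"]:
    for b in boxes_of("scene",t)[:3]: print("scene",t,round(b["conf"],2),w("scene",b["centre"]).round(0))
b=grab_frame("side")
for t in ["offcut","corner","fence"]:
    for x in boxes_of("side",t)[:3]: print("side",t,round(x["conf"],2),w("side",x["centre"]).round(0))
cv2.imwrite("pics/s1.png",cv2.resize(a,(800,600)));cv2.imwrite("pics/d1.png",cv2.resize(b,(800,600)))
for c in("scene","side"):
    T=np.array(get_calibration(c)["world_to_cam"]);print(c,(-T[:3,:3].T@T[:3,3]).round(0))
print(sense())
E
```

```text
scene hook 0.84 [607.  55.  19.]
scene fence 0.84 [602.  55.  17.]
scene corner 0.94 [604.  54.  12.]
scene offcut 0.86 [587. -52. 134.]
scene offcut 0.77 [ 789. -284.  148.]
scene offcut 0.71 [ 354. -126.  103.]
scene jar 0.86 [ 572. -295.   77.]
scene tin 0.95 [624. 350.  91.]
scene hammer 0.92 [772.  89.  24.]
scene hammer 0.66 [625. 351.  89.]
scene middle 0.88 [587. -57. 135.]
scene middle 0.74 [ 351. -125.  103.]
scene middle 0.57 [ 794. -279.  150.]
scene head 0.92 [ 795. -283.  149.]
scene head 0.7 [591. -53. 130.]
scene head 0.68 [ 352. -126.   99.]
scene foot 0.97 [590. -54. 130.]
scene foot 0.72 [ 348. -129.   97.]
side offcut 0.92 [547. -66. 123.]
side offcut 0.89 [ 321. -149.  131.]
side offcut 0.74 [ 749. -299.  109.]
side corner 0.55 [563.  32.  18.]
side fence 0.63 [560.  37.  16.]
scene [1188. -225.  971.]
side [  88. -640.  991.]
{'clock': 0.75, 'qpos': array([ 1.27658095e+00,  3.52955014e-01,  1.63338136e+00, -1.75669346e-05,
        1.15522820e+00, -2.36931401e-03]), 'qvel': array([-0.00107892, -0.00097891, -0.00023016,  0.00131765, -0.00091397,
        0.00182375]), 'joint_efforts': array([-2.10927734e-03, -6.05062294e+01, -3.42416453e+01, -1.20582504e-04,
        7.59815484e-04,  1.61119323e-05]), 'eef_pos': array([179.81476339, 598.58215329, 209.61707103]), 'tcp_rot': array([3.14156462e+00, 1.61384257e-05, 2.84975368e+00]), 'contact_force': array([-0.56947687,  0.10892151, -0.74700254]), 'wrist_torque': array([-0.00607358, -0.03232982, -0.01484362]), 'opening': 1.0019164357588877}
```

View pics/s1.png

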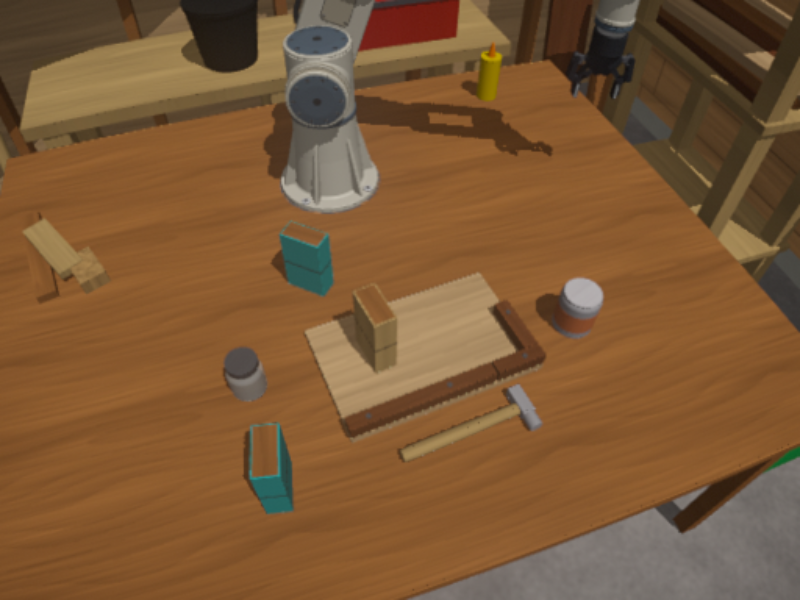

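View pics/d1.png

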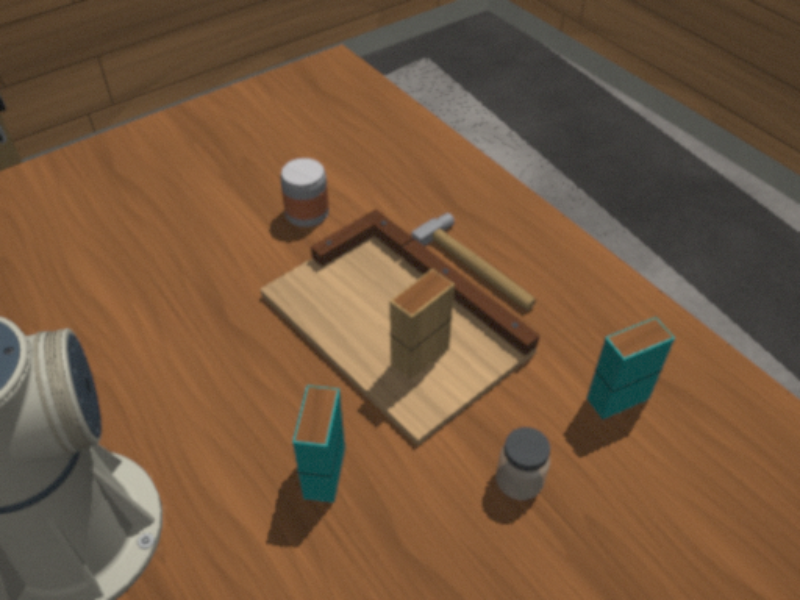

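Scene view: the pale block with the pencil line stands on the board at about (375,328). The turquoise look-alikes are at (307,258) and (270,467). In the side view they are at (421,325), (320,440) and (632,368). The pale one on the hook fits the description, so I'll confirm it with a crop and pick the hook corners from the same crop.

```bash
python3 - <<'E'
from h import *
a=grab_frame("scene")
c=a[165:285,190:350]; cv2.imwrite("pics/c1.png",cv2.resize(c,(800,600),interpolation=cv2.INTER_CUBIC))
ms={}
for cam in("scene","side"):
    if cam=="side": grab_frame("side")
    for t in("offcut","hook"):
        for i,m in enumerate(trace(cam,t)):
            M=np.array(m["mask"]);ys,xs=np.where(M);print(cam,t,round(m["conf"],2),xs.min(),xs.max(),ys.min(),ys.max(),M.sum()); ms[f"{cam}_{t}_{i}"]=M
np.savez("m.npz",**ms)
E
```

```text
scene offcut 0.95 225 253 183 238 1144
scene offcut 0.73 160 187 271 327 1303
scene offcut 0.63 179 213 141 189 1266
scene hook 0.72 195 349 175 281 8629
side offcut 0.91 188 219 247 321 1951
side offcut 0.89 249 291 174 241 2175
side offcut 0.84 376 431 204 266 2224
side hook 0.77 167 343 135 283 11310
side hook 0.39 248 291 174 240 2155
```

View pics/c1.png

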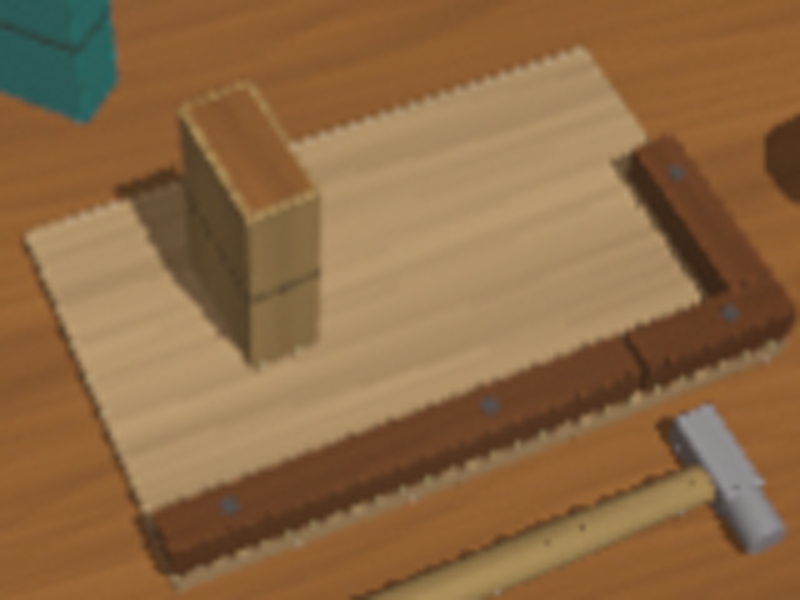

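The crop confirms the pale block with a pencil line, standing on the board at crop (250,220). Next I'll fit the hook and offcut poses to the masks from both cameras.

```bash
cat >> h.py <<'E'
from scipy.optimize import minimize
HOOK=[(-140,120,-200,200,0,18),(90,120,-200,200,18,48),(-30,90,170,200,18,48)]
def corners(b): return np.array([[x,y,z] for x in b[:2] for y in b[2:4] for z in b[4:]],float)
def place(P,p,z0=0):
    c,s=np.cos(p[2]),np.sin(p[2]); return P@np.array([[c,s,0],[-s,c,0],[0,0,1]])+[p[0],p[1],z0]
def sil(cam,boxes,p,z0=0,S=4):
    im=np.zeros((384*S,512*S),np.uint8)
    for b in boxes:
        uv=(proj(cam,place(corners(b),p,z0))+.5)*S
        cv2.fillConvexPoly(im,cv2.convexHull(uv.round().astype(np.int32)),1)
    return cv2.resize(im.astype(np.float32),(512,384),interpolation=cv2.INTER_AREA)
def fit(masks,boxes,p0,z0=0,ignore={}):
    sc=np.array([1,1,.005])
    def f(q):
        e=0
        for cam,M in masks.items():
            s=sil(cam,boxes,np.array(q)*sc,z0)
            if cam in ignore: s=s*~ignore[cam]; M=M&~ignore[cam]
            e+=np.abs(s-M).sum()/M.sum()
        return e
    x0=np.array(p0)/sc
    r=minimize(f,x0,method="Nelder-Mead",options=dict(initial_simplex=np.vstack([x0,x0+np.eye(3)*12]),xatol=.1,fatol=1e-4))
    return r.x*sc,r.fun
E
python3 - <<'E'
from h import *
m=np.load("m.npz")
oc={"scene":m["scene_offcut_0"],"side":m["side_offcut_1"]}
hk={"scene":m["scene_hook_0"],"side":m["side_hook_0"]}
B=[(-45,45,-22.5,22.5,0,150)]
dil={k:cv2.dilate(v.astype(np.uint8),np.ones((5,5)))>0 for k,v in oc.items()}
for k in oc: print(k,fit({k:hk[k]},HOOK,[600,50,-.1],0,dil),fit({k:oc[k]},B,[585,-55,-.1],18))
print(fit(hk,HOOK,[600,50,-.1],0,dil),fit(oc,B,[585,-55,-.1],18))
E
```

```text
scene (array([5.85413487e+02, 4.32213667e+01, 9.78385835e-02]), np.float64(0.019021096797068905)) (array([ 5.61768505e+02, -4.99035839e+01,  8.30604165e-02]), np.float64(0.08216783216783216))
side (array([5.84518740e+02, 4.39911648e+01, 9.97552323e-02]), np.float64(0.03862411314843822)) (array([ 5.59511939e+02, -4.87926873e+01,  1.55878323e-01]), np.float64(0.03804597701149425))
(array([5.85258510e+02, 4.39488970e+01, 9.95754704e-02]), np.float64(0.05981864674611288)) (array([ 5.60588412e+02, -4.83934142e+01,  1.37201003e-01]), np.float64(0.13313311329475122))
```

servo_tool(
  rows=[
    [40,[0,0,-9],[0,0,9.66]],
    [40,[0,0,-9],[0,0,9.66]],
    [40,[0,0,-9],[0,0,9.66]],
    [40,[0,0,-9],[0,0,9.66]],
    [40,[0,0,-9],[0,0,9.66]],
    [40,[0,0,-9],[0,0,9.66]],
    [40,[0,0,-9],[0,0,9.66]],
    [40,[0,0,0],[0,0,0]],
  ],
)

```text
clock: 2.05
eef_pos: [179.9, 599.0, 273.2]
tcp_rot: [3.141, -0.001, 1.671]
contact_force: [-0.4, -0.2, -0.2]
opening: 0.467
```

```bash
cat >> h.py <<'E'
from scipy.spatial.transform import Rotation as Ro
HK=np.array([585.26,43.95,.0996])
def h2w(P): return place(np.array(P,float).reshape(-1,3),HK)
def w2h(P):
    c,s=np.cos(HK[2]),np.sin(HK[2]); d=np.array(P,float).reshape(-1,3)-[HK[0],HK[1],0]; return d@np.array([[c,-s,0],[s,c,0],[0,0,1]])
def to(hp):
    s=sense();R=Ro.from_euler("xyz",s["tcp_rot"]);d=R.inv().apply(h2w(hp)[0]-s["eef_pos"])
    print("tool shift to",hp,d.round(1))
def st():
    s=sense();R=Ro.from_euler("xyz",s["tcp_rot"]).as_matrix()
    print("t",round(s["clock"],2),"tcp hook",w2h(s["eef_pos"])[0].round(1),"yaw-rel tool y deg",np.degrees(np.arctan2(R[1,1],R[0,1])-HK[2]).round(2),"F",s["contact_force"].round(1),"q",s["qpos"].round(2),"op",round(s["opening"]*85.4,1))
E
python3 - <<'E'
from h import *
st();to([-34,-165,260])
E
```

```text
t 2.05 tcp hook [-348.1  592.6  273.2] yaw-rel tool y deg 0.02 F [-0.4 -0.2 -0.2] q [1.28 0.3  1.56 0.   1.28 1.18] op 39.9
tool shift to [-34, -165, 260] [-757.7  313.9   12.5]
```

servo_tool(
  rows=[
    [40,[-47,19.6,0],[0,0,0]],
    [40,[-47,19.6,0],[0,0,0]],
    [40,[-47,19.6,0],[0,0,0]],
    [40,[-47,19.6,0],[0,0,0]],
    [40,[-47,19.6,0],[0,0,0]],
    [40,[-47,19.6,0],[0,0,0]],
    [40,[-47,19.6,0],[0,0,0]],
    [40,[-47,19.6,0],[0,0,0]],
  ],
)

```text
clock: 3.05
eef_pos: [373.4, 238.3, 272.4]
tcp_rot: [3.141, -0.0, 1.675]
contact_force: [0.4, 0.3, -0.7]
opening: 0.469
```

servo_tool(
  rows=[
    [40,[-47,19.6,0],[0,0,0]],
    [40,[-47,19.6,0],[0,0,0]],
    [40,[-47,19.6,0],[0,0,0]],
    [40,[-47,19.6,0],[0,0,0]],
    [40,[-47,19.6,0],[0,0,0]],
    [40,[-47,19.6,0],[0,0,0]],
    [40,[-47,19.6,0],[0,0,0]],
    [40,[-5,0,0],[0,0,0]],
  ],
)

```text
clock: 4.05
eef_pos: [543.3, -81.4, 271.8]
tcp_rot: [-3.141, 0.0, 1.671]
contact_force: [-0.1, 0.3, -0.4]
opening: 0.465
```

```bash
python3 - <<'E'
from h import *
st();to([-34,-150,135])
E
```

```text
t 4.05 tcp hook [ -54.3 -120.6  271.8] yaw-rel tool y deg 0.02 F [-0.1  0.3 -0.4] q [-0.15  0.18  1.72 -0.    1.24 -0.25] op 39.7
tool shift to [-34, -150, 135] [-29.4  20.3 136.8]
```

servo_tool(
  rows=[
    [40,[-30,20,0],[0,0,0]],
    [40,[0,0,0],[0,0,0]],
    [40,[0,0,45],[0,0,0]],
    [40,[0,0,45],[0,0,0]],
    [40,[0,0,43],[0,0,0]],
    [40,[0,0,0],[0,0,0]],
    [40,[0,0,0],[0,0,0]],
  ],
)

```text
clock: 4.92
eef_pos: [565.8, -106.3, 141.1]
tcp_rot: [3.14, 0.0, 1.671]
contact_force: [-0.4, -0.1, 0.2]
opening: 0.47
```

```bash
python3 - <<'E'
from h import *
st();a=grab_frame("side");cv2.imwrite("pics/d2.png",cv2.resize(a[130:290,180:390],(800,600)))
E
```

```text
t 4.92 tcp hook [ -34.3 -147.6  141.1] yaw-rel tool y deg 0.03 F [-0.4 -0.1  0.2] q [-0.19  0.35  1.8   0.    0.98 -0.29] op 40.1
```

View pics/d2.png

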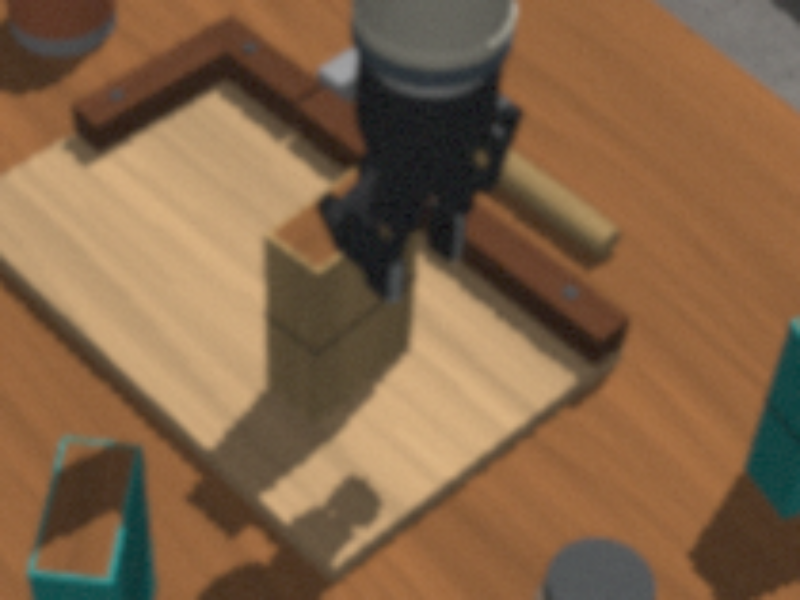

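The fingers (crop ~(400,270)) stand just right of the block near its top, with nothing in contact. Next is a slow push left.

servo_tool(
  rows=[
    [40,[8,0,6],[0,0,0]],
    [40,[8,0,0],[0,0,0]],
    [40,[5,0,0],[0,0,0]],
    [40,[5,0,0],[0,0,0]],
    [40,[5,0,0],[0,0,0]],
    [40,[5,0,0],[0,0,0]],
    [40,[5,0,0],[0,0,0]],
    [40,[5,0,0],[0,0,0]],
  ],
)

```text
clock: 5.98
eef_pos: [560.6, -60.7, 133.5]
tcp_rot: [-3.141, -0.0, 1.67]
contact_force: [-0.6, 0.3, 0.7]
opening: 0.466
```

servo_tool(
  rows=[
    [40,[5,0,0],[0,0,0]],
    [40,[5,0,0],[0,0,0]],
    [40,[5,0,0],[0,0,0]],
    [40,[5,0,0],[0,0,0]],
    [40,[0,0,0],[0,0,0]],
    [40,[0,0,0],[0,0,0]],
    [40,[0,0,0],[0,0,0]],
  ],
)

```text
clock: 6.85
eef_pos: [558.8, -41.3, 133.6]
tcp_rot: [3.142, 0.0, 1.669]
contact_force: [0.4, -0.8, 0.2]
opening: 0.471
```

```bash
python3 - <<'E'
from h import *
st();a=grab_frame("side");cv2.imwrite("pics/d3.png",cv2.resize(a[120:290,160:390],(800,600)))
E
```

```text
t 6.85 tcp hook [-34.8 -82.2 133.6] yaw-rel tool y deg -0.06 F [ 0.4 -0.8  0.2] q [-0.08  0.34  1.84 -0.    0.96 -0.18] op 40.2
```

View pics/d3.png

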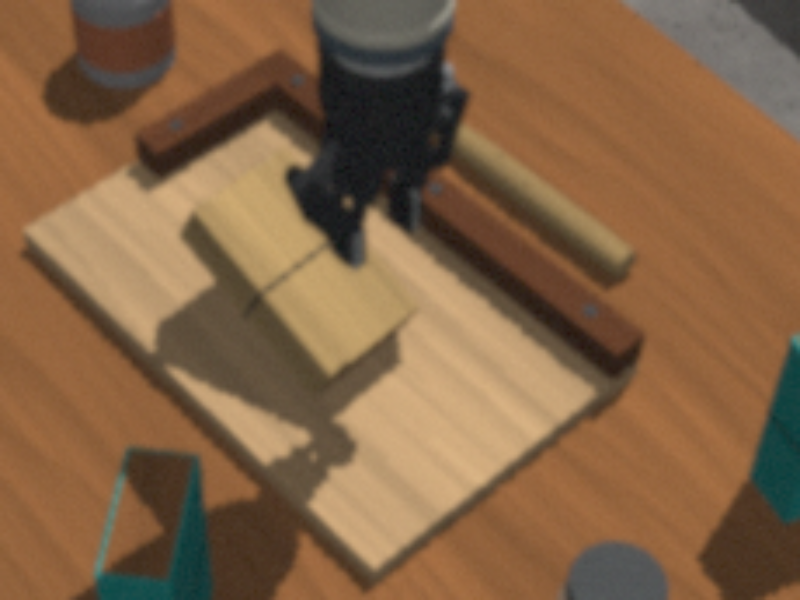

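The block now lies on its wide face, with the pencil line across the top at crop ~(290,275). I'll turn the tool 90° (opened) and measure the block pose once clear.

servo_tool(
  rows=[
    [85,[0,0,-10],[0,0,10]],
    [85,[0,0,0],[0,0,10]],
    [85,[0,0,0],[0,0,10]],
    [85,[0,0,0],[0,0,10]],
    [85,[0,0,0],[0,0,10]],
    [85,[0,0,0],[0,0,10]],
    [85,[0,0,0],[0,0,10]],
    [85,[0,0,0],[0,0,10]],
  ],
)

```text
clock: 7.9
eef_pos: [558.8, -41.3, 143.6]
tcp_rot: [3.142, -0.0, 0.267]
contact_force: [1.0, 0.0, 0.4]
opening: 0.998
```

servo_tool(
  rows=[
    [85,[0,0,0],[0,0,10]],
    [85,[-40,0,0],[0,0,0]],
    [85,[-40,0,0],[0,0,0]],
    [85,[-40,0,0],[0,0,0]],
    [85,[0,0,0],[0,0,0]],
  ],
)

```text
clock: 8.52
eef_pos: [436.6, -53.1, 143.4]
tcp_rot: [-3.141, 0.002, 0.098]
contact_force: [1.2, -0.0, 0.9]
opening: 0.993
```

```bash
cat >> h.py <<'E'
def lying(p0):
    B=[(-45,45,-75,75,0,45)];best=None;r={}
    for cam in("scene","side"):
        grab_frame(cam);o=h2w([p0[0],p0[1],0])[0]
        exp=sil(cam,B,[o[0],o[1],HK[2]+p0[2]],18)>.5
        c=[np.array(m["mask"]) for m in trace(cam,"offcut")]
        c=[(2*(m&exp).sum()/(m.sum()+exp.sum()),m) for m in c]
        if c: r[cam]=max(c,key=lambda x:x[0])[1]
    res=[({k:v}) for k,v in r.items()]+[r]
    for d in res:
        p,f=fit(d,B,[o[0],o[1],HK[2]+p0[2]],18); hp=w2h([p[0],p[1],0])[0]
        print(list(d),"offcut hook x,y",hp[:2].round(1),"rot deg",np.degrees(p[2]-HK[2]).round(2),"err",round(f,3))
E
python3 - <<'E'
from h import *
st();lying([-34,10,0.04]);st()
E
```

```text
t 8.53 tcp hook [-157.6  -81.8  143.4] yaw-rel tool y deg -90.09 F [ 1.2 -0.   0.9] q [-0.12  0.15  2.08 -0.    0.92  1.35] op 84.8
['scene'] offcut hook x,y [-39.3  11.7] rot deg 3.93 err 0.033
['side'] offcut hook x,y [-40.   9.] rot deg 4.0 err 1.209
['scene', 'side'] offcut hook x,y [-40.1  12.2] rot deg 3.51 err 1.247
t 8.72 tcp hook [-153.5  -82.2  143.9] yaw-rel tool y deg -90.05 F [-0.3  0.1 -0.3] q [-0.12  0.15  2.07  0.    0.92  1.35] op 85.0
```

servo_tool(
  rows=[
    [85,[0,-47,0],[0,0,0]],
    [85,[15,-47,0],[0,0,0]],
    [85,[0,0,40],[0,0,0]],
    [85,[0,0,40],[0,0,0]],
    [85,[0,0,30],[0,0,0]],
    [85,[0,0,7],[0,0,0]],
    [85,[0,0,0],[0,0,0]],
  ],
)

```text
clock: 9.6
eef_pos: [445.5, 42.2, 26.6]
tcp_rot: [-3.142, 0.0, 0.099]
contact_force: [0.6, 0.2, 0.1]
opening: 0.995
```

```bash
python3 - <<'E'
from h import *
st();
E
```

```text
t 9.6 tcp hook [-139.2   12.1   26.6] yaw-rel tool y deg -90.04 F [0.6 0.2 0.1] q [0.09 0.37 2.14 0.   0.63 1.56] op 85.0
```

servo_tool(
  rows=[
    [85,[12,0,0],[0,0,0]],
    [85,[12,0,0],[0,0,0]],
    [85,[12,0,0],[0,0,0]],
    [85,[12,0,0],[0,0,0]],
    [85,[12,0,0],[0,0,0]],
    [85,[12,0,0],[0,0,0]],
    [85,[12,0,0],[0,0,0]],
    [85,[12,0,0],[0,0,0]],
  ],
)

```text
clock: 10.6
eef_pos: [539.6, 51.5, 26.6]
tcp_rot: [-3.141, 0.003, 0.099]
contact_force: [-6.3, 0.9, 9.3]
opening: 0.997
```

servo_tool(
  rows=[
    [85,[8,0,0],[0,0,0]],
    [85,[5,0,0],[0,0,0]],
    [85,[3,0,0],[0,0,0]],
    [85,[3,0,0],[0,0,0]],
  ],
)

```text
clock: 11.1
eef_pos: [558.3, 53.3, 26.6]
tcp_rot: [-3.141, 0.003, 0.099]
contact_force: [-7.5, -0.3, 9.0]
opening: 0.996
```

```bash
python3 - <<'E'
from h import *
st();lying([35,12,0])
E
```

```text
t 11.1 tcp hook [-25.9  12.   26.6] yaw-rel tool y deg -90.06 F [-7.5 -0.3  9. ] q [0.09 0.49 1.9  0.   0.75 1.56] op 85.0
['scene'] offcut hook x,y [28.7  9.7] rot deg -0.78 err 0.036
['side'] offcut hook x,y [28.4 10.1] rot deg 1.42 err 0.796
['scene', 'side'] offcut hook x,y [29.2 10.1] rot deg -0.09 err 0.835
```

servo_tool(
  rows=[
    [85,[-6,0,0],[0,0,0]],
    [85,[0,0,0],[0,0,0]],
  ],
)

```text
clock: 11.55
eef_pos: [553.3, 52.7, 26.4]
tcp_rot: [3.142, 0.0, 0.099]
contact_force: [0.1, -0.1, -0.4]
opening: 0.993
```

```bash
python3 - <<'E'
from h import *
st();a=grab_frame("side");cv2.imwrite("pics/d4.png",cv2.resize(a[120:270,160:360],(800,600)))
E
```

```text
t 11.55 tcp hook [-31.   11.9  26.4] yaw-rel tool y deg -90.05 F [ 0.1 -0.1 -0.4] q [ 0.09  0.49  1.92 -0.    0.74  1.56] op 84.8
```

View pics/d4.png

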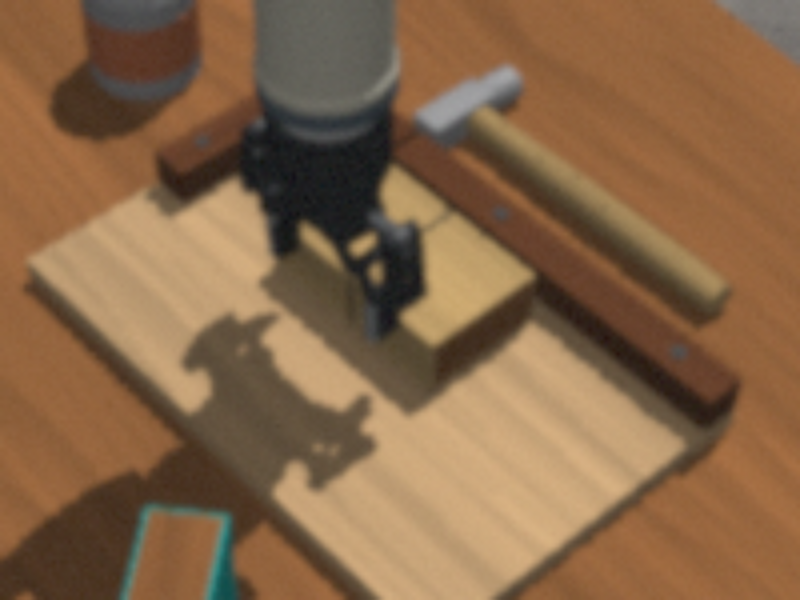

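The block lies flat, about square, ~16 mm short of the fence (crop (450,300)). The upward force vanished on backing off, so it was friction. I'll go a bit lower and continue to the fence.

servo_tool(
  rows=[
    [85,[0,0,4],[0,0,0]],
    [85,[5,0,0],[0,0,0]],
    [85,[4,0,0],[0,0,0]],
    [85,[4,0,0],[0,0,0]],
    [85,[3,0,0],[0,0,0]],
    [85,[2,0,0],[0,0,0]],
    [85,[2,0,0],[0,0,0]],
  ],
)

```text
clock: 12.48
eef_pos: [572.9, 54.8, 22.4]
tcp_rot: [-3.141, 0.001, 0.099]
contact_force: [-6.6, 0.1, 0.1]
opening: 0.996
```

servo_tool(
  rows=[
    [85,[1,0,0],[0,0,0]],
  ],
)

```text
clock: 12.6
eef_pos: [572.9, 54.9, 22.2]
tcp_rot: [-3.141, 0.003, 0.098]
contact_force: [-7.4, 0.2, 1.1]
opening: 0.993
```

servo_tool(
  rows=[
    [85,[1,0,0],[0,0,0]],
  ],
)

```text
clock: 12.72
eef_pos: [572.8, 54.9, 22.1]
tcp_rot: [-3.141, 0.005, 0.098]
contact_force: [-10.4, -0.6, 5.7]
opening: 0.994
```

servo_tool(
  rows=[
    [85,[2,0,0],[0,0,0]],
    [85,[1,0,0],[0,0,0]],
  ],
)

```text
clock: 12.98
eef_pos: [572.8, 54.9, 21.9]
tcp_rot: [-3.141, 0.011, 0.098]
contact_force: [-20.1, -1.5, 14.1]
opening: 0.991
```

```bash
python3 - <<'E'
from h import *
st();lying([45,12,0])
E
```

```text
t 12.97 tcp hook [-11.3  12.1  21.9] yaw-rel tool y deg -90.07 F [-20.1  -1.5  14.1] q [0.09 0.52 1.86 0.   0.77 1.56] op 84.6
['scene'] offcut hook x,y [36.8 10.3] rot deg 0.05 err 0.177
['side'] offcut hook x,y [43.6  8.2] rot deg 0.37 err 0.617
['scene', 'side'] offcut hook x,y [43.8  9.5] rot deg -0.06 err 0.808
```

servo_tool(
  rows=[
    [85,[-20,0,0],[0,0,0]],
    [30,[-20,0,-20],[0,0,0]],
    [30,[0,0,-45],[0,0,0]],
    [30,[0,0,-45],[0,0,-10]],
    [30,[0,0,0],[0,0,-10]],
    [30,[0,0,0],[0,0,-10]],
    [30,[0,0,0],[0,0,-10]],
    [30,[0,0,0],[0,0,-10]],
  ],
)

```text
clock: 14.18
eef_pos: [539.3, 51.3, 133.1]
tcp_rot: [3.14, -0.001, 0.977]
contact_force: [-0.0, -0.3, -0.2]
opening: 0.352
```

servo_tool(
  rows=[
    [30,[0,0,0],[0,0,-10]],
    [30,[0,0,0],[0,0,-10]],
    [30,[0,0,0],[0,0,-10]],
    [30,[0,0,0],[0,0,-10]],
    [30,[-40,30,0],[0,0,0]],
    [30,[-40,30,0],[0,0,0]],
    [30,[-35,30,0],[0,0,0]],
    [30,[0,0,0],[0,0,0]],
  ],
)

```text
clock: 15.18
eef_pos: [642.2, -56.6, 132.9]
tcp_rot: [3.139, 0.001, 1.667]
contact_force: [-1.2, 0.2, -0.6]
opening: 0.349
```

```bash
python3 - <<'E'
from h import *
st();to([42,-105,27]);lying([45,10,0])
E
```

```text
t 15.18 tcp hook [  46.6 -105.7  132.9] yaw-rel tool y deg -0.18 F [-1.2  0.2 -0.6] q [-0.09  0.46  1.66 -0.    1.02 -0.19] op 29.8
tool shift to [42, -105, 27] [  0.7  -4.9 105.9]
['scene'] offcut hook x,y [42.2 10.6] rot deg 2.66 err 0.159
['side'] offcut hook x,y [ 613.2 1111.4] rot deg -59.98 err 1.0
['scene', 'side'] offcut hook x,y [42.6 10. ] rot deg -0.01 err 2.14
```

servo_tool(
  rows=[
    [30,[0,-5,40],[0,0,0]],
    [30,[0,0,40],[0,0,0]],
    [30,[0,0,27],[0,0,0]],
    [30,[0,0,0],[0,0,0]],
    [30,[14,0,0],[0,0,0]],
    [30,[12,0,0],[0,0,0]],
    [30,[10,0,0],[0,0,0]],
    [30,[10,0,0],[0,0,0]],
  ],
)

```text
clock: 16.38
eef_pos: [631.0, -9.0, 27.1]
tcp_rot: [3.139, 0.002, 1.671]
contact_force: [0.8, -6.2, 6.6]
opening: 0.354
```

servo_tool(
  rows=[
    [30,[10,0,0],[0,0,0]],
    [30,[10,0,0],[0,0,0]],
    [30,[10,0,0],[0,0,0]],
    [30,[10,0,0],[0,0,0]],
    [30,[8,0,0],[0,0,0]],
    [30,[5,0,0],[0,0,0]],
    [30,[3,0,0],[0,0,0]],
  ],
)

```text
clock: 17.25
eef_pos: [624.8, 46.9, 26.1]
tcp_rot: [3.141, 0.0, 1.67]
contact_force: [1.1, -5.2, 4.2]
opening: 0.348
```

```bash
python3 - <<'E'
from h import *
st()
E
```

```text
t 17.25 tcp hook [39.7 -1.  26.1] yaw-rel tool y deg -0.02 F [ 1.1 -5.2  4.2] q [ 0.07  0.57  1.76 -0.    0.81 -0.03] op 29.7
```

servo_tool(
  rows=[
    [30,[3,0,0],[0,0,0]],
    [30,[2,0,0],[0,0,0]],
    [30,[2,0,0],[0,0,0]],
  ],
)

```text
clock: 17.62
eef_pos: [623.9, 53.5, 25.8]
tcp_rot: [3.141, 0.0, 1.67]
contact_force: [0.3, -5.8, 4.2]
opening: 0.353
```

servo_tool(
  rows=[
    [30,[2,0,0],[0,0,0]],
    [30,[2,0,0],[0,0,0]],
  ],
)

```text
clock: 17.88
eef_pos: [623.5, 56.7, 25.8]
tcp_rot: [3.141, 0.002, 1.67]
contact_force: [0.6, -16.6, 4.9]
opening: 0.349
```

servo_tool(
  rows=[
    [30,[1,0,0],[0,0,0]],
    [30,[1,0,0],[0,0,0]],
  ],
)

```text
clock: 18.12
eef_pos: [623.3, 56.7, 25.8]
tcp_rot: [-3.141, 0.004, 1.671]
contact_force: [0.6, -23.3, 6.6]
opening: 0.351
```

Butted at the stop. Now back off and give the long side one final two-finger push, after checking.

servo_tool(
  rows=[
    [30,[-15,0,0],[0,0,0]],
    [30,[-15,0,-20],[0,0,0]],
    [30,[0,0,-45],[0,0,0]],
    [85,[0,0,-45],[0,0,10]],
    [85,[0,0,0],[0,0,10]],
    [85,[0,0,0],[0,0,10]],
    [85,[0,0,0],[0,0,10]],
    [85,[0,0,0],[0,0,10]],
  ],
)

```text
clock: 19.12
eef_pos: [626.1, 29.7, 136.9]
tcp_rot: [-3.142, -0.001, 0.791]
contact_force: [-0.2, -0.7, -0.7]
opening: 0.994
```

servo_tool(
  rows=[
    [85,[0,0,0],[0,0,10]],
    [85,[0,0,0],[0,0,10]],
    [85,[0,0,0],[0,0,10]],
    [85,[0,0,0],[0,0,10]],
    [85,[-35,-37,0],[0,0,0]],
    [85,[-35,-37,0],[0,0,0]],
    [85,[-28,-37,0],[0,0,0]],
    [85,[0,0,0],[0,0,0]],
  ],
)

```text
clock: 20.12
eef_pos: [515.6, 132.2, 136.7]
tcp_rot: [-3.141, 0.0, 0.101]
contact_force: [0.2, 0.3, -0.5]
opening: 0.993
```

```bash
python3 - <<'E'
from h import *
st();to([-45,90,22]);lying([45,95,0])
E
```

```text
t 20.12 tcp hook [-60.5  94.7 136.7] yaw-rel tool y deg -89.92 F [ 0.2  0.3 -0.5] q [0.25 0.3  1.9  0.   0.95 1.72] op 84.8
tool shift to [-45, 90, 22] [ 15.6   4.9 114.6]
['scene'] offcut hook x,y [40.4 93.8] rot deg 0.65 err 0.189
['side'] offcut hook x,y [42.9 91.4] rot deg -1.43 err 0.133
['scene', 'side'] offcut hook x,y [43.  93.3] rot deg 0.2 err 0.331
```

servo_tool(
  rows=[
    [85,[15,5,40],[0,0,0]],
    [85,[0,0,40],[0,0,0]],
    [85,[0,0,33],[0,0,0]],
    [85,[0,0,0],[0,0,0]],
    [85,[10,0,0],[0,0,0]],
    [85,[10,0,0],[0,0,0]],
    [85,[7,0,0],[0,0,0]],
    [85,[3,0,0],[0,0,0]],
  ],
)

```text
clock: 21.32
eef_pos: [563.9, 130.3, 23.2]
tcp_rot: [-3.141, -0.001, 0.099]
contact_force: [-0.4, -0.1, 0.5]
opening: 0.994
```

servo_tool(
  rows=[
    [85,[3,0,0],[0,0,0]],
    [85,[2,0,0],[0,0,0]],
  ],
)

```text
clock: 21.58
eef_pos: [565.5, 130.2, 22.4]
tcp_rot: [3.141, 0.005, 0.099]
contact_force: [-9.0, -0.5, 6.1]
opening: 0.996
```

servo_tool(
  rows=[
    [85,[2,0,0],[0,0,0]],
    [85,[1,0,0],[0,0,0]],
  ],
)

```text
clock: 21.82
eef_pos: [565.5, 130.1, 22.0]
tcp_rot: [3.141, 0.01, 0.099]
contact_force: [-18.7, -1.4, 15.2]
opening: 0.997
```

Contact came at the same hook x (-11), so it is snug. Retreat and check.

servo_tool(
  rows=[
    [85,[-5,0,0],[0,0,0]],
    [85,[-20,0,0],[0,0,0]],
    [85,[-40,0,-20],[0,0,0]],
    [85,[-40,0,-50],[0,0,0]],
    [85,[-40,0,-50],[0,0,0]],
    [85,[-20,0,-50],[0,0,0]],
    [85,[0,0,-30],[0,0,0]],
    [85,[0,0,0],[0,0,0]],
  ],
)

```text
clock: 22.82
eef_pos: [410.1, 115.3, 222.7]
tcp_rot: [-3.141, -0.006, 0.099]
contact_force: [-0.6, -0.1, -0.1]
opening: 0.997
```

```bash
python3 - <<'E'
from h import *
st();lying([45,95,0])
a=grab_frame("scene");b=grab_frame("side")
A=cv2.resize(a[170:280,200:350],(400,300),interpolation=3);B=cv2.resize(b[120:280,150:365],(400,300),interpolation=3)
cv2.imwrite("pics/e.png",cv2.resize(np.hstack([A,B]),None,fx=1,fy=1))
for t in("jar","tin","hammer"):
    grab_frame("scene")
    for x in boxes_of("scene",t)[:1]: print(t,w("scene",x["centre"]).round(0))
E
```

```text
t 22.82 tcp hook [-167.2   88.4  222.7] yaw-rel tool y deg -90.03 F [-0.6 -0.1 -0.1] q [ 0.27  0.02  2.02 -0.    1.1   1.74] op 85.2
['scene'] offcut hook x,y [42.  93.2] rot deg 2.58 err 0.218
['side'] offcut hook x,y [44.  91.8] rot deg 1.07 err 0.035
['scene', 'side'] offcut hook x,y [43.7 92.1] rot deg 1.26 err 0.257
jar [ 572. -298.   72.]
tin [622. 348.  92.]
hammer [772.  85.  20.]
```

View pics/e.png

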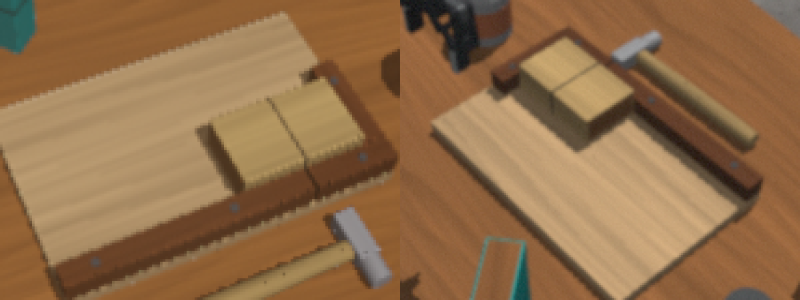

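The small view looks right; one enlarged check of the stop and fence gaps, with the expected outline drawn beside the picture.

```bash
python3 - <<'E'
from h import *
out=[]
for cam,(r,c) in {"side":(132,205),"scene":(190,268)}.items():
    a=grab_frame(cam)[r:r+75,c:c+100]; S=6
    A=cv2.resize(a,(400,300),interpolation=3); B=A.copy()
    top=[[0,20,63],[90,20,63],[90,170,63],[0,170,63]]
    uv=(proj(cam,h2w(top))-[c,r]+.5)*4
    cv2.polylines(B,[uv.round().astype(np.int32)],True,(0,0,255),1); out.append(np.hstack([A,B]))
cv2.imwrite("pics/f.png",np.vstack(out))
E
```

```text
(no output)
```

View pics/f.png

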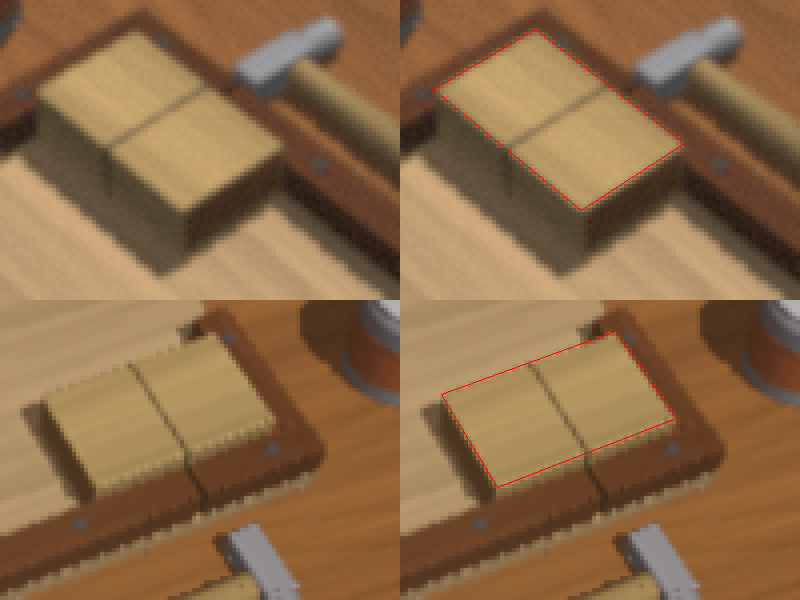

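The outline for exact seating matches the block's top edges within about a pixel in both views, and the pencil line meets the saw slot.

```bash
python3 -c "
from h import *
st();print(sign_off())"
```

```text
t 23.52 tcp hook [-168.8   88.1  220.1] yaw-rel tool y deg -90.05 F [ 0.8 -0.3  0.3] q [0.27 0.02 2.02 0.   1.1  1.74] op 85.2
the job is handed in; nothing more can be done
None
```

The offcut now lies on a wide face in the corner, against the fence with its end at the stop; I handed the job in at 23.5 s. I tipped it over to the left and pushed its long side to the fence with two fingers. I then pushed its end along to the stop, pressed the long side once more and withdrew the arm.

**Contact:**
- Both fence pushes stopped dead at the same tool position (hook x -11), at about 20 N.
- The end push stopped where the end of the offcut should be when it touches the stop, at about 23 N. I did not push the end again after the last press on the fence.

**Pictures:**
- The drawn outline of a perfectly seated offcut matches its top edges to about a pixel in both camera views.
- The pencil line meets the saw slot.
- The jar, tin and hammer read within about 5 mm of where they started, which is about the detection error.
- The robot is clear, with its fingers about 220 mm above the bench.

**Disagreement:** the automatic silhouette fits put the offcut 1–3 mm short of the seat and turned by 1–2.6°. I discounted them because the fence hides part of the offcut; the contact readings and outlines point to it being seated.

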